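# Peel the stuck empty tray off the panel stack and show it over the light plate

## Robot

A 6-joint arm with a two-finger parallel gripper is mounted at the origin on the work surface. World frame = base frame: x ahead of the robot, y to its left, z up, the work surface at z = 0. Lengths are in mm, angles in rad, forces in N, time in s.
With the tool pointing down it reaches from about 350 to 775 mm from the base axis. Payload 7.3 kg.
Tool frame: the origin (TCP) lies at the very end of the fingers, on their centre line; the grasp point (between the pads) lies 19 mm behind it (pinch_z is the distance from the TCP to the grasp point, in mm); z points along the fingers, y is the direction in which the jaws open and shut (so a half turn about z gives the same grasp; the last joint's range is limited). The gripper opens to 92 mm and grips with 3 to 60 N. Pads are 19 mm wide; open, the fingers measure 130 mm over their backs; the gripper's body (75 mm by 190 mm) begins 47 mm behind the grasp point.
Start: joints at [1.129, 0.342, 1.524, -0, 1.275, -0.146], TCP at [153.027, 502.226, 191.141] pointing down, gripper open.
Joint ranges: [-2.53, 2.53], [-0.77, 2.02], [0.04, 2.7], [-1, 4.14], [0.28, 2.66], [-3.11, 3.11]. Speed limits (rad/s): [2.57, 2.57, 3.14, 3.14, 3.14, 3.14].

## Interface

Orientations are given as [roll, pitch, yaw] about the fixed x, y, z axes, in that order (R = Rz(yaw) Ry(pitch) Rx(roll)).
In Python, from plant import * gives the robot as it stands.
- The arm moves only by the tool step_arm, never from a script. Its argument "moves" is one flat list of numbers, 7 for each row, row after row: the shift along the tool's x, y, z scaled (see below), then the turn, a rotation vector about the tool's x, y, z scaled (see below), then the closure, from -1 (fully open) to 1 (shut). A call has 1 to 8 rows; each row shifts and turns the pose as measured when the row begins, along the tool's axes as they then stand; what a row does not reach is not made up. The controller multiplies each number of a shift by 2 cm and each number of a turn by 4 degrees. A row lasts 1/12 s, in which the tool goes at most 41.7 mm and 7.16 degrees, less where a joint would pass 70% of its speed; a pose out of reach is approached as far as the arm can. A call with a number of a shift or a turn outside -1 to 1 is refused whole. A call with a gripper value outside its range is refused whole. The fingers move at their own pace and stop on an object; the grip force is fixed at half the most. Time passes only in rows, so rows that do not move let the fingers close. It gives the time, the measured TCP pose, the force and the opening at its end, in the units of the state.
- get_obs(): the state, without advancing time (a new reading comes with each control period).
- capture(name): name is "side" or "top" or "wrist"; returns the picture (384x512x3 uint8, red, green, blue); there is no depth.
- get_calibration(name): a dict with "mtx" (3x3 intrinsics, pixels), "eye" and "orientation" of the camera in the world; the wrist camera has in their place "mount" (4x4, takes a point from camera to tool coordinates, whose origin is the TCP and whose axes are the flange's). Camera axes: x right, y down, z forward; pixel columns grow to the right and rows downward; lengths in mm; the calibration is good to about 2 mm. A picture is of the moment at which its call begins: read the wrist's pose just before it. get_calibration takes no time and is no camera call.
- close_job(): hands the job in, once; it reports no verdict.
The state is a dict: "time": time; "joint_positions": joint angles; "dq": joint speeds; "tau": joint torques, N m; "tool_pos": TCP position; "tcp_rot": TCP orientation; "contact_force": force on the tool from outside, world axes, zero at the start; "moment": the same for the moment, N m; "grip_width": finger opening in mm.
Only numpy, scipy, OpenCV 4.12 (cv2) and the standard library are available. Lean on these libraries where they do the work, as an engineer would, in place of code of your own. Each camera call takes 0.05 s, during which the arm holds its last target.

## Task

The empty top tray is stuck in the stack of solar-panel trays. Take it by the upright pull tab and peel it: raise the tab's corner first while the opposite corner still rests on the stack, so that the full trays below stay flat on the bench where they are; then lift it right off and finish while holding it still and level, centred about 15 cm above the light plate, touching nothing else. Leave the spool, jar, meter and spare panel alone.

Things in the scene. Friction and masses are not known exactly. Their poses are not given: they have to be found in the camera images.
- tab_grip (a point): Grip point on the upright white pull tab across one corner of the empty top tray, its only part that stands up: 12 mm thick, 32 mm long, top 35 mm above the rim's top. The point is mid-thickness, 13 mm below the tab's top, 22 mm above the rim's top, at (-47, -37, +25) mm from tray_centre. Tray axes. The thickness runs along the line corner_tab to corner_far, to grip from above.
- tray_centre (a point): Centre of the top tray, level with its rim's underside (34 mm above the bench at the start). Tray axes: z up, x along the 140 mm side, y along the 110 mm side. White formed plastic, 70 to 115 g: rim 140 x 110 mm, 3 mm thick; an open pocket 120 x 90 mm reaches 14 mm below the rim's underside, into the tray below.
- corner_tab (a point): The tray's rim corner at the tab, on the rim's underside, (-70, -55, 0) mm from tray_centre in tray axes.
- corner_far (a point): The tray's rim corner opposite the tab, on the rim's underside, (70, 55, 0) mm from tray_centre in tray axes: the corner to pivot about. Turning the tray up about it by 0.15 rad frees all the catches, with 4 to 7 N of lift at the tab.
- stack: The lower nested white trays full of panels: one loose 1.2 kg block on the bench, 142 x 114 mm, 34 mm high. Origin: centre of its underside; axes as the tray's at the start. Four hidden spring catches at mid-side hold the top tray, stronger on the two sides away from the tab; each lets go about 5 mm up. A straight pull needs about 11 to 15 N, about the stack's weight, and may lift the stack.
- plate_centre (a point): Centre of the lit top face of the light plate, a flat aluminium box 170 x 140 x 12 mm with a bright white top, fixed on the bench. Its top is 13 mm above the bench.
- spool: Bystander: steel-grey solder spool, 54 mm across, 36 mm high, standing. Origin: centre of its underside.
- flux_jar: Bystander: small amber glass jar, 42 mm across, 45 mm high. Origin: centre of its underside.
- meter: Bystander: black multimeter lying on its back, 130 x 70 x 39 mm. Origin: centre of its underside.
- spare_panel: Bystander: loose dark solar panel, 53 x 30 x 4 mm, lying flat. Origin: centre of its underside.
Mind the look-alikes: they are no part of the job. What is shaped like the part that bears tab_grip but brown is not meant.

How it is judged:
By the outcome, as a careful person would: the job done as asked, in the order asked, and still so for the second after the job is handed in, while the arm keeps its last pose, push and grip.
It also fails if it takes over 48 s, if anything falls off the work surface, if the arm or the gripper's body presses on something with over 40 N, if the wrist force passes 120 N, or if a joint passes its speed limit or range.

## Working session

There is one attempt and no reset: what is moved stays moved. The work goes in short steps, Python scripts to look and compute and a tool call to move; the robot and the scene stay as the last step left them, time stands still between calls to the robot, and variables do not carry over. Pictures are saved under pics/ and viewed, and the job is handed in when it is done.

Besides the shell and the picture viewer there is one more tool, called after "Call:" in YAML: its name, and indented under it one key for each argument. step_arm: Moves the arm, as the interface text tells. Shifts and turns lie within -1 to 1; 1 stands for 2 cm of shift or 4 degrees of turn. Its arguments: {"type":"object","properties":{"moves":{"type":"array"}},"required":["moves"]}

```bash
ls; mkdir -p pics; python3 - <<'E'
from plant import *
import cv2
print(get_obs())
for n in ["side","top","wrist"]:
    print(n,get_calibration(n))
    cv2.imwrite(f"pics/{n}0.png",capture(n)[:,:,::-1])
E
```

```text
pics
{'time': 0.0, 'joint_positions': array([ 1.12902700e+00,  3.42719583e-01,  1.52500978e+00,  9.96988161e-06,
        1.27537762e+00, -1.46032629e-01]), 'dq': array([-0.00233272, -0.0013358 , -0.00083709, -0.00043454, -0.00100036,
        0.00037763]), 'tau': array([-4.00364224e-04, -4.31240201e+01, -2.44222194e+01,  7.16801430e-02,
        5.58350596e-02, -1.24505614e-04]), 'tool_pos': array([152.80563401, 501.79947837, 190.44915128]), 'tcp_rot': array([-3.14009583e+00, -2.29788183e-04,  2.84585287e+00]), 'contact_force': array([-0.48577781, -0.59693091, -0.38794503]), 'moment': array([-0.00306377,  0.01921995, -0.07074398]), 'grip_width': 91.70649565522051}
side {'mtx': array([[410.3589968 ,   0.        , 250.26698082],
       [  0.        , 410.3589968 , 191.27030343],
       [  0.        ,   0.        ,   1.        ]]), 'eye': array([318.15527241, 641.48778668, 770.6651521 ]), 'orientation': array([-2.30744135,  0.00729126, -2.81894889])}
top {'mtx': array([[346.490337  ,   0.        , 257.63929573],
       [  0.        , 346.490337  , 190.41987224],
       [  0.        ,   0.        ,   1.        ]]), 'eye': array([408.62363497, -97.70847538, 953.12493709]), 'orientation': array([-2.99548916,  0.02498263, -1.58560524])}
wrist {'mtx': array([[288.89960734,   0.        , 253.54791798],
       [  0.        , 288.89960734, 189.0562276 ],
       [  0.        ,   0.        ,   1.        ]]), 'mount': array([[ 9.60121718e-04, -9.67312206e-01, -2.53586622e-01,
         6.77054335e+01],
       [ 9.99998173e-01,  5.09605080e-04,  1.84226102e-03,
         2.26175017e-01],
       [-1.65281254e-03, -2.53587928e-01,  9.67310928e-01,
        -1.93408633e+02],
       [ 0.00000000e+00,  0.00000000e+00,  0.00000000e+00,
         1.00000000e+00]])}
```

View pics/top0.png

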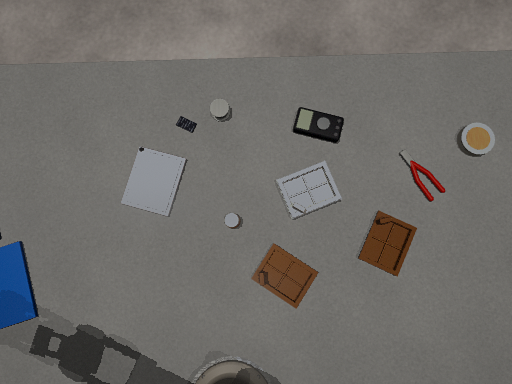

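View pics/side0.png

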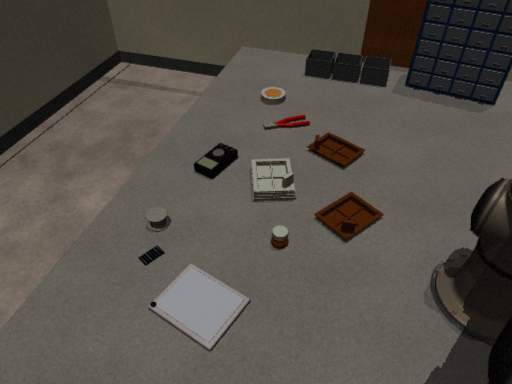

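View pics/wrist0.png

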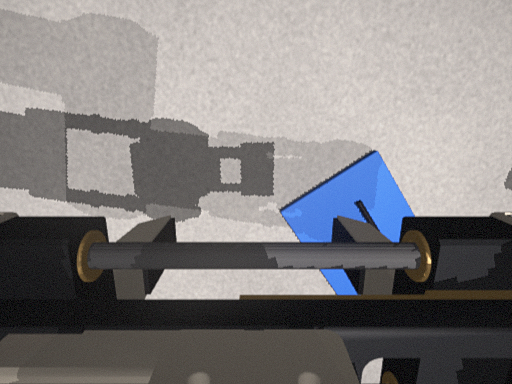

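The top view shows the white tray at about (308,190) with its tab near (298,209), and the light plate at about (154,181). The brown look-alikes are at (285,275) and (387,243). The side view shows the tray at (272,178) with its tab at (287,180). Next I'll measure these.

```bash
cat > h.py <<'E'
import numpy as np, cv2
from scipy.spatial.transform import Rotation as R
from plant import *
def cam(n,obs=None):
    c=get_calibration(n)
    if n!="wrist":
        return c["mtx"],R.from_euler('xyz',c["orientation"]).as_matrix(),np.array(c["eye"])
    T=R.from_euler('xyz',obs["tcp_rot"]).as_matrix(); M=c["mount"]
    return c["mtx"],T@M[:3,:3],T@M[:3,3]+obs["tool_pos"]
def ray(C,uv,z):
    K,Rm,e=C; uv=np.atleast_2d(uv).astype(float)
    d=(Rm@np.linalg.inv(K)@np.c_[uv,np.ones(len(uv))].T).T
    return e+d*((z-e[2])/d[:,2])[:,None]
def proj(C,P):
    K,Rm,e=C; p=(K@Rm.T@(np.atleast_2d(P)-e).T).T
    return p[:,:2]/p[:,2:]
E
python3 - <<'E'
from h import *
for n,(boxs) in {"top":[("tray",37,260,150,350,230),("plate",13,110,140,195,222)],"side":[("tray",37,240,145,305,205),("plate",13,140,255,260,355)]}.items():
    im=cv2.imread(f"pics/{n}0.png"); C=cam(n)
    for nm,z,a,b,c,d in boxs:
        g=im[b:d,a:c].min(2); hs=cv2.cvtColor(im[b:d,a:c],cv2.COLOR_BGR2HSV)
        t,m=cv2.threshold(g,0,255,cv2.THRESH_OTSU)
        m=cv2.morphologyEx(m,cv2.MORPH_CLOSE,np.ones((3,3)))
        cs=max(cv2.findContours(m,0,1)[0],key=cv2.contourArea)[:,0]+[a,b]
        P=ray(C,cs,z)
        r=cv2.minAreaRect(P[:,:2].astype(np.float32)); print(n,nm,t,r,cv2.boxPoints(r).round(1).tolist())
    cv2.imwrite(f"pics/{n}_c.png",cv2.resize(im[boxs[0][2]-5:boxs[0][4]+5,boxs[0][1]:boxs[0][3]],None,fx=8,fy=7 if n=="top" else 8,interpolation=cv2.INTER_CUBIC))
E
```

```text
top tray 126.0 ((545.8488159179688, -212.26251220703125), (113.95226287841797, 143.030517578125), 20.482839584350586) [[467.3999938964844, -165.1999969482422], [517.5, -299.20001220703125], [624.2000122070312, -259.29998779296875], [574.2000122070312, -125.30000305175781]]
top plate 126.0 ((581.2059326171875, 213.99099731445312), (137.16578674316406, 166.91139221191406), 73.7839584350586) [[481.8999938964844, 171.39999389648438], [642.2000122070312, 124.80000305175781], [680.5, 256.5], [520.2000122070312, 303.20001220703125]]
side tray 103.0 ((545.3016967773438, -211.966064453125), (112.38848876953125, 141.4776611328125), 20.820140838623047) [[467.6000061035156, -165.8000030517578], [517.9000244140625, -298.1000061035156], [623.0, -258.1000061035156], [572.7000122070312, -125.9000015258789]]
side plate 113.0 ((580.5550537109375, 216.11187744140625), (135.72080993652344, 164.95184326171875), 73.59352111816406) [[482.29998779296875, 174.3000030517578], [640.5, 127.69999694824219], [678.7999877929688, 257.8999938964844], [520.5999755859375, 304.5]]
```

```bash
python3 -c "
import cv2
a=cv2.imread('pics/top0.png')[155:225,265:350];cv2.imwrite('pics/tc.png',cv2.resize(a,None,fx=8,fy=8,interpolation=2))
a=cv2.imread('pics/side0.png')[150:206,240:305];cv2.imwrite('pics/sc.png',cv2.resize(a,None,fx=10,fy=10,interpolation=2))"
```

```text
(no output)
```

View pics/tc.png

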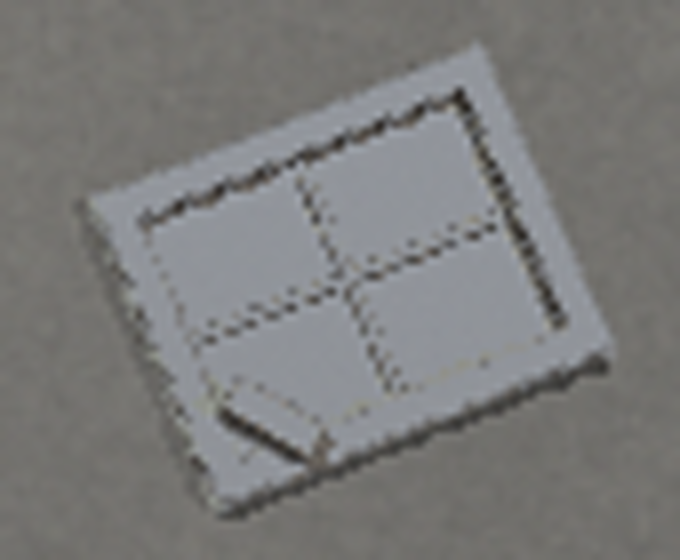

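View pics/sc.png

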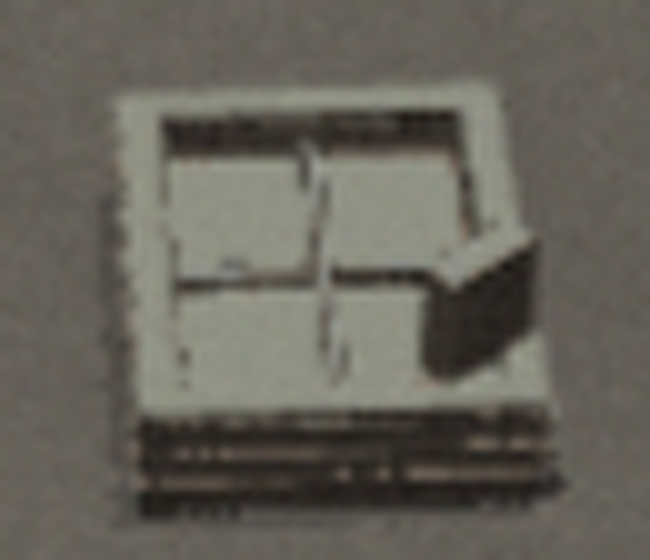

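```bash
python3 - <<'E'
from h import *
c=np.array([545.4,-212.1]); yaw=np.deg2rad(-69.4)
Rz=R.from_euler('z',yaw).as_matrix()
W=lambda p: Rz@np.array(p,float)+[c[0],c[1],34]
d=np.array([140,110,0])/np.hypot(140,110); n=np.array([-d[1],d[0],0])
g=np.array([-47,-37,0.])
print(W([-47,-37,25]),W([70,55,0]),W([-70,-55,0]))
for nm in ["top","side"]:
    im=cv2.imread(f"pics/{nm}0.png"); C=cam(nm)
    a,b,x2,y2=(265,155,350,225) if nm=="top" else (240,150,305,206); s=9
    o=cv2.resize(im[b:y2,a:x2],None,fx=s,fy=s,interpolation=2)
    def dr(P,col):
        uv=(proj(C,P)-[a,b]+.5)*s; cv2.polylines(o,[uv.astype(np.int32)],True,col,1)
    dr([W([i*70,j*55,3]) for i,j in [(-1,-1),(1,-1),(1,1),(-1,1)]],(0,0,255))
    for z in (3,38): dr([W(g+d*i*6+n*j*16+[0,0,z]) for i,j in [(-1,-1),(1,-1),(1,1),(-1,1)]],(0,255,0))
    cv2.imwrite(f"pics/ov_{nm}.png",o)
E
```

```text
[ 494.2292397  -181.12334281   59.        ] [ 621.51218985 -258.27287684   34.        ] [ 469.28781015 -165.92712316   34.        ]
```

View pics/ov_top.png

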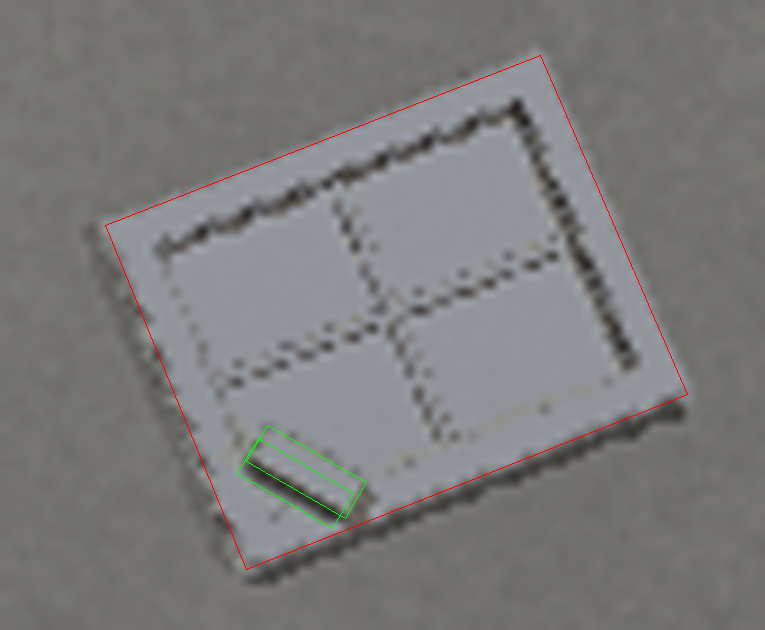

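View pics/ov_side.png

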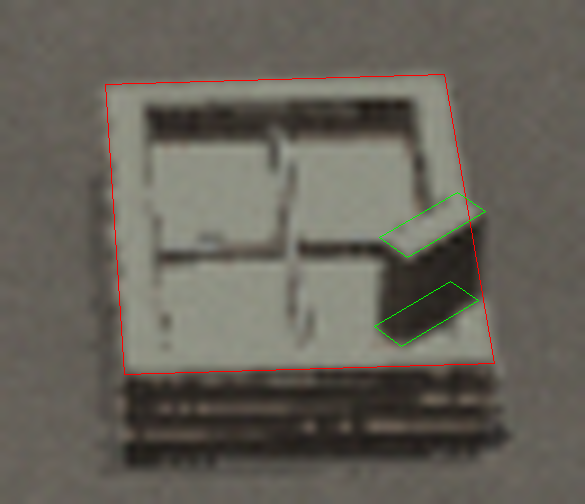

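The overlay fits in both views, so tab_grip is about (494, -181, 59). I'll work out the approach rows.

```bash
cat > plan.py <<'E'
from h import *
def plan(wps,n=8,grip=-1,v=18.,w=3.8,obs=None,nd=2):
    """wps: list of (xyz, rpy deg). print up to n rows toward wps in order"""
    o=obs or get_obs(); p=np.array(o["tool_pos"]); Q=R.from_euler('xyz',o["tcp_rot"])
    rows=[]; i=0
    while len(rows)<n and i<len(wps):
        t=np.array(wps[i][0],float); T=R.from_euler('xyz',wps[i][1],degrees=True)
        d=Q.inv().apply(t-p); r=np.rad2deg((Q.inv()*T).as_rotvec())
        k=max(np.abs(d).max()/v,1e-9,np.linalg.norm(d)/36); kr=np.linalg.norm(r)/w
        last=i==len(wps)-1
        s=d/max(k,1)/20; q=r/max(kr,1)/4
        s=s.round(nd);q=q.round(nd)
        p=p+Q.apply(s*20); Q=Q*R.from_rotvec(np.deg2rad(q*4))
        rows.append([*s,*q,grip])
        if k<=1 and (kr<=1 or not last): i+=1
    print(", ".join(", ".join(f"{x+0:g}" for x in r) for r in rows))
    print(len(rows),p.round(1),np.rad2deg(Q.as_euler('xyz')).round(1))
E
python3 - <<'E'
from plan import *
D=(180,0,58.8)
plan([((400,330,190),D),((540,60,190),D),((494.2,-181.1,150),D)],n=60)
E
```

```text
-0.9, -0.29, 0, 0, 0, 0.95, -1, -0.9, -0.23, 0, 0, 0, 0.95, -1, -0.9, -0.16, 0, 0, 0, 0.95, -1, -0.9, -0.1, 0, 0, 0, 0.95, -1, -0.9, -0.04, 0, 0, 0, 0.95, -1, -0.9, 0.02, 0, 0, 0, 0.95, -1, -0.9, 0.08, 0, 0, 0, 0.95, -1, -0.9, 0.14, 0, 0, 0, 0.95, -1, -0.9, 0.2, 0, 0, 0, 0.95, -1, -0.9, 0.26, 0, 0, 0, 0.95, -1, -0.9, 0.33, 0.01, 0, 0, 0.95, -1, -0.9, 0.4, 0, 0, 0, 0.95, -1, -0.9, 0.47, 0.01, 0, 0, 0.95, -1, -0.9, 0.55, 0, 0, 0, 0.95, -1, -0.9, 0.64, 0.01, 0, 0, 0.95, -1, -0.6, 0.48, 0, 0, 0, 0.95, -1, -0.9, 0.24, 0, 0, 0, 0.95, -1, -0.9, 0.31, 0, 0, 0, 0.95, -1, -0.9, 0.38, 0, 0, 0, 0.95, -1, -0.9, 0.45, 0, 0, 0, 0.95, -1, -0.9, 0.53, 0, 0, 0, 0.95, -1, -0.9, 0.61, 0, 0, 0, 0.95, -1, -0.9, 0.7, 0, 0, 0, 0.95, -1, -0.9, 0.8, 0, 0, 0, 0.95, -1, -0.88, 0.9, 0, 0, 0, 0.95, -1, -0.77, 0.9, 0, 0, 0.01, 0.95, -1, -0.67, 0.9, 0, 0, 0, 0.95, -1, -0.59, 0.9, 0, 0, 0.01, 0.41, -1, -0.55, 0.9, 0, 0, 0, 0, -1, -0.55, 0.9, 0.01, 0, 0, 0, -1, -0.06, 0.09, 0, 0, 0, 0, -1, -0.9, 0.34, 0.16, 0, 0, 0, -1, -0.9, 0.34, 0.16, 0, 0, 0, -1, -0.9, 0.33, 0.16, 0, 0, 0, -1, -0.9, 0.34, 0.16, 0, 0, 0, -1, -0.9, 0.33, 0.15, 0, 0, 0, -1, -0.9, 0.34, 0.16, 0, 0, 0, -1, -0.9, 0.33, 0.15, 0, 0, 0, -1, -0.9, 0.34, 0.16, 0, 0, 0, -1, -0.9, 0.33, 0.15, 0, 0, 0, -1, -0.9, 0.34, 0.16, 0, 0, 0, -1, -0.9, 0.33, 0.15, 0, 0, 0, -1, -0.9, 0.34, 0.16, 0, 0, 0, -1, -0.7, 0.26, 0.12, 0, 0, 0, -1
44 [ 494.2 -181.2  150. ] [180.   -0.   58.8]
```

Call:
step_arm:
  moves: [-0.9, -0.3, 0, 0, 0, 0.95, -1, -0.9, -0.2, 0, 0, 0, 0.95, -1, -0.9, -0.15, 0, 0, 0, 0.95, -1, -0.9, -0.1, 0, 0, 0, 0.95, -1, -0.9, -0.05, 0, 0, 0, 0.95, -1, -0.9, 0, 0, 0, 0, 0.95, -1, -0.9, 0.1, 0, 0, 0, 0.95, -1, -0.9, 0.15, 0, 0, 0, 0.95, -1]

```text
time: 0.82
tool_pos: [273.5, 415.3, 188.0]
tcp_rot: [-3.135, 0.001, 2.299]
contact_force: [-0.0, 0.3, 0.7]
grip_width: 91.6
```

Call:
step_arm:
  moves: [-0.9, 0.2, 0, 0, 0, 0.95, -1, -0.9, 0.25, 0, 0, 0, 0.95, -1, -0.9, 0.35, 0, 0, 0, 0.95, -1, -0.9, 0.4, 0, 0, 0, 0.95, -1, -0.9, 0.45, 0, 0, 0, 0.95, -1, -0.9, 0.55, 0, 0, 0, 0.95, -1, -0.9, 0.65, 0, 0, 0, 0.95, -1, -0.9, 0.5, 0, 0, 0, 0.95, -1]

```text
time: 1.48
tool_pos: [404.3, 311.5, 185.8]
tcp_rot: [-3.132, 0.006, 1.741]
contact_force: [0.3, 0.2, -0.2]
grip_width: 91.6
```

```bash
python3 - <<'E'
from plan import *
D=(180,0,58.8)
plan([((530,60,180),D),((494.2,-181.1,130),D)],n=32)
E
```

```text
-0.9, 0.27, 0.02, -0.01, 0.01, 0.95, -1, -0.9, 0.34, 0.02, -0.01, 0.01, 0.95, -1, -0.9, 0.41, 0.02, -0.01, 0.01, 0.95, -1, -0.9, 0.48, 0.02, -0.01, 0.01, 0.95, -1, -0.9, 0.56, 0.02, -0.01, 0.01, 0.95, -1, -0.9, 0.65, 0.03, -0.01, 0.01, 0.95, -1, -0.9, 0.74, 0.03, -0.01, 0.01, 0.95, -1, -0.9, 0.85, 0.03, -0.01, 0.01, 0.95, -1, -0.83, 0.9, 0.03, -0.01, 0.02, 0.95, -1, -0.73, 0.9, 0.02, 0, 0.01, 0.95, -1, -0.63, 0.9, 0.02, -0.01, 0.01, 0.74, -1, -0.57, 0.9, 0.02, 0, 0, 0, -1, -0.55, 0.87, 0.03, 0, 0, 0, -1, -0.9, 0.38, 0.2, 0, 0, 0, -1, -0.9, 0.38, 0.2, 0, 0, 0, -1, -0.9, 0.38, 0.2, 0, 0, 0, -1, -0.9, 0.38, 0.2, 0, 0, 0, -1, -0.9, 0.38, 0.2, 0, 0, 0, -1, -0.9, 0.38, 0.2, 0, 0, 0, -1, -0.9, 0.37, 0.2, 0, 0, 0, -1, -0.9, 0.38, 0.2, 0, 0, 0, -1, -0.9, 0.37, 0.2, 0, 0, 0, -1, -0.9, 0.38, 0.2, 0, 0, 0, -1, -0.9, 0.37, 0.2, 0, 0, 0, -1, -0.9, 0.38, 0.2, 0, 0, 0, -1, -0.44, 0.18, 0.1, 0, 0, 0, -1
26 [ 494.2 -181.1  130. ] [180.    0.   58.8]
```

Call:
step_arm:
  moves: [-0.9, 0.25, 0, -0.01, 0.01, 0.95, -1, -0.9, 0.35, 0, -0.01, 0.01, 0.95, -1, -0.9, 0.4, 0, -0.01, 0.01, 0.95, -1, -0.9, 0.5, 0, -0.01, 0.01, 0.95, -1, -0.9, 0.55, 0, -0.01, 0.01, 0.95, -1, -0.9, 0.65, 0, -0.01, 0.01, 0.95, -1, -0.9, 0.75, 0, -0.01, 0.01, 0.95, -1, -0.9, 0.85, 0, -0.01, 0.01, 0.95, -1]

```text
time: 2.15
tool_pos: [480.8, 151.4, 183.5]
tcp_rot: [-3.137, 0.005, 1.184]
contact_force: [1.2, 0.6, 0.3]
grip_width: 91.8
```

Call:
step_arm:
  moves: [-0.85, 0.9, 0, -0.01, 0.01, 0.95, -1, -0.75, 0.9, 0, -0.01, 0.01, 0.95, -1, -0.65, 0.9, 0, -0.01, 0.01, 0.75, -1, -0.6, 0.9, 0, 0, 0, 0, -1, -0.7, 0.7, 0, 0, 0, 0, -1, -0.9, 0.4, 0.1, 0, 0, 0, -1, -0.9, 0.4, 0.2, 0, 0, 0, -1, -0.9, 0.4, 0.2, 0, 0, 0, -1]

```text
time: 2.82
tool_pos: [514.6, -20.1, 171.7]
tcp_rot: [-3.138, 0.005, 0.984]
contact_force: [-1.0, -0.1, 0.6]
grip_width: 91.8
```

```bash
python3 - <<'E'
from plan import *
D=(180,0,58.8)
plan([((494.2,-181.1,130),D)],n=32)
E
```

```text
-0.9, 0.45, 0.26, -0.05, 0.07, -0.61, -1, -0.9, 0.4, 0.25, 0, 0, 0, -1, -0.9, 0.4, 0.25, 0, 0, 0, -1, -0.9, 0.4, 0.25, 0, 0, 0, -1, -0.9, 0.4, 0.26, 0, 0, 0, -1, -0.9, 0.4, 0.25, 0, 0, 0, -1, -0.9, 0.4, 0.26, 0, 0, 0, -1, -0.9, 0.4, 0.25, 0, 0, 0, -1, -0.19, 0.09, 0.06, 0, 0, 0, -1
9 [ 494.3 -181.1  130. ] [180.    0.   58.8]
```

Call:
step_arm:
  moves: [-0.9, 0.45, 0.25, -0.05, 0.07, -0.6, -1, -0.9, 0.4, 0.25, 0, 0, 0, -1, -0.9, 0.4, 0.25, 0, 0, 0, -1, -0.9, 0.4, 0.25, 0, 0, 0, -1, -0.9, 0.4, 0.25, 0, 0, 0, -1, -0.9, 0.4, 0.25, 0, 0, 0, -1, -0.9, 0.4, 0.25, 0, 0, 0, -1, -0.9, 0.4, 0.25, 0, 0, 0, -1]

```text
time: 3.48
tool_pos: [491.6, -184.3, 128.2]
tcp_rot: [-3.138, 0.0, 1.028]
contact_force: [0.6, 0.2, -0.7]
grip_width: 91.8
```

```bash
python3 - <<'E'
from plan import *
D=(180,0,58.8)
o=get_obs();C=cam("wrist",o);im=capture("wrist")[:,:,::-1].copy()
c=np.array([545.4,-212.1]); Rz=R.from_euler('z',np.deg2rad(-69.4)).as_matrix()
W=lambda p: Rz@np.array(p,float)+[c[0],c[1],34]
d=np.array([140,110,0])/np.hypot(140,110); n=np.array([-d[1],d[0],0]); g=np.array([-47,-37,0.])
cv2.imwrite("pics/w1raw.png",im)
def dr(P,col): cv2.polylines(im,[proj(C,P).astype(np.int32)],True,col,1)
dr([W([i*70,j*55,3]) for i,j in [(-1,-1),(1,-1),(1,1),(-1,1)]],(0,0,255))
for z in (3,38): dr([W(g+d*i*6+n*j*16+[0,0,z]) for i,j in [(-1,-1),(1,-1),(1,1),(-1,1)]],(0,255,0))
cv2.imwrite("pics/w1.png",im)
print(o["tool_pos"],o["tcp_rot"])
plan([((494.2,-181.1,90),D),((494.2,-181.1,42),D)],n=32,v=12)
E
```

```text
[ 491.59302468 -184.29865099  128.18801906] [-3.13829167e+00  4.43336042e-04  1.02777745e+00]
0.12, -0.01, 0.6, -0.05, 0.03, 0, -1, 0.12, -0.01, 0.6, 0, 0, 0, -1, 0.11, 0, 0.6, 0, 0, 0, -1, 0.01, 0, 0.06, 0, 0, 0, -1, 0, 0, 0.6, 0, 0, 0, -1, 0, 0, 0.6, 0, 0, 0, -1, 0, 0, 0.6, 0, 0, 0, -1, 0, 0, 0.6, 0, 0, 0, -1
8 [ 494.2 -181.1   41.9] [-180.     0.    58.8]
```

View pics/w1.png

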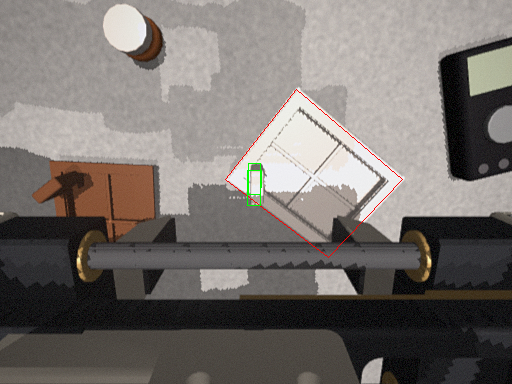

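The wrist view agrees: the projected tray outline and the tab at (255,185) line up, midway between the fingers. Descending.

Call:
step_arm:
  moves: [0.12, 0, 0.6, -0.05, 0.03, 0, -1, 0.12, 0, 0.6, 0, 0, 0, -1, 0.1, 0, 0.6, 0, 0, 0, -1, 0, 0, 0.6, 0, 0, 0, -1, 0, 0, 0.6, 0, 0, 0, -1, 0, 0, 0.6, 0, 0, 0, -1, 0, 0, 0.3, 0, 0, 0, -1]

```text
time: 4.12
tool_pos: [493.9, -184.2, 45.5]
tcp_rot: [-3.142, 0.0, 1.02]
contact_force: [-0.6, 0.4, -0.4]
grip_width: 91.8
```

```bash
python3 - <<'E'
from plan import *
plan([((494.2,-181.1,42),(180,0,58.8))],n=32,v=12)
o=get_obs();print(o["tool_pos"])
C=cam("wrist",o); cv2.imwrite("pics/w2.png",capture("wrist")[:,:,::-1])
E
```

```text
0.14, -0.07, 0.17, 0, 0, -0.08, -1
1 [ 494.1 -181.1   42.1] [-180.     0.    58.8]
[ 493.87695944 -184.18673304   45.47314099]
```

View pics/w2.png

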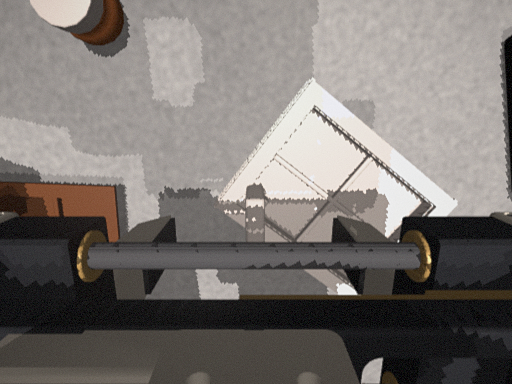

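The tab is at about (255,200), centred between the fingers. I'll make a small correction and close.

Call:
step_arm:
  moves: [0.14, -0.07, 0.15, 0, 0, -0.08, -1, 0.03, 0, 0.03, 0, 0, 0, -1, 0, 0, 0, 0, 0, 0, 1, 0, 0, 0, 0, 0, 0, 1, 0, 0, 0, 0, 0, 0, 1, 0, 0, 0, 0, 0, 0, 1, 0, 0, 0, 0, 0, 0, 1, 0, 0, 0, 0, 0, 0, 1]

```text
time: 4.83
tool_pos: [495.6, -180.3, 43.4]
tcp_rot: [3.139, 0.0, 1.027]
contact_force: [-0.1, 0.4, -1.1]
grip_width: 56.5
```

Call:
step_arm:
  moves: [0, 0, 0, 0, 0, 0, 1, 0, 0, 0, 0, 0, 0, 1, 0, 0, 0, 0, 0, 0, 1, 0, 0, 0, 0, 0, 0, 1]

```text
time: 5.17
tool_pos: [495.8, -180.5, 43.8]
tcp_rot: [3.139, 0.0, 1.027]
contact_force: [-0.9, 0.8, 0.1]
grip_width: 29.7
```

Call:
step_arm:
  moves: [-0.06, -0.05, 0.09, 0, 0, 0, 1, 0, 0, 0, 0, 0, 0, 1, 0, 0, 0, 0, 0, 0, 1]

```text
time: 5.42
tool_pos: [494.1, -181.1, 41.7]
tcp_rot: [3.139, 0.0, 1.027]
contact_force: [0.5, -0.9, -0.3]
grip_width: 9.6
```

Call:
step_arm:
  moves: [0, 0, 0.03, 0, 0, 0, 1, 0, 0, 0, 0, 0, 0, 1, 0, 0, 0, 0, 0, 0, 1, 0, 0, 0, 0, 0, 0, 1, 0, 0, 0, 0, 0, 0, 1]

```text
time: 5.83
tool_pos: [494.0, -181.1, 40.9]
tcp_rot: [3.139, 0.0, 1.027]
contact_force: [-0.6, 0.3, -0.3]
grip_width: 0.3
```

```bash
python3 - <<'E'
from plan import *
o=get_obs();print(o)
cv2.imwrite("pics/w3.png",capture("wrist")[:,:,::-1]);cv2.imwrite("pics/s3.png",capture("side")[:,:,::-1])
E
```

```text
{'time': 5.8333, 'joint_positions': array([-4.96874079e-01,  5.12638704e-01,  1.71820031e+00, -4.04036451e-04,
        9.08230943e-01,  4.74334882e-02]), 'dq': array([ 0.00105075, -0.00079521, -0.00171201, -0.0013987 , -0.00014005,
       -0.00139102]), 'tau': array([-5.96085374e-03, -4.62680769e+01, -1.89760923e+01,  6.39739609e-02,
        2.22912175e-02,  1.81781693e-04]), 'tool_pos': array([ 493.95235719, -181.06475632,   40.86443275]), 'tcp_rot': array([3.13905770e+00, 1.99202540e-04, 1.02673665e+00]), 'contact_force': array([-0.58503251,  0.26635223, -0.29205854]), 'moment': array([-0.0716133 ,  0.13804783, -0.01893957]), 'grip_width': 0.3269371900930475}
```

View pics/s3.png

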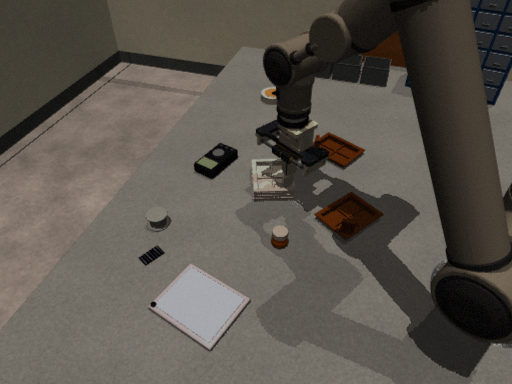

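The fingers closed to 0.3 mm, so they missed the tab. I'll look at why.

View pics/w3.png

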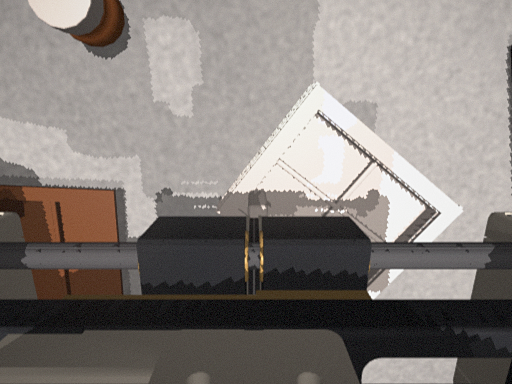

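```bash
python3 -c "
import cv2
a=cv2.imread('pics/s3.png')[110:215,230:340];cv2.imwrite('pics/s3c.png',cv2.resize(a,None,fx=7,fy=5.7,interpolation=2))"
```

```text
(no output)
```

View pics/s3c.png

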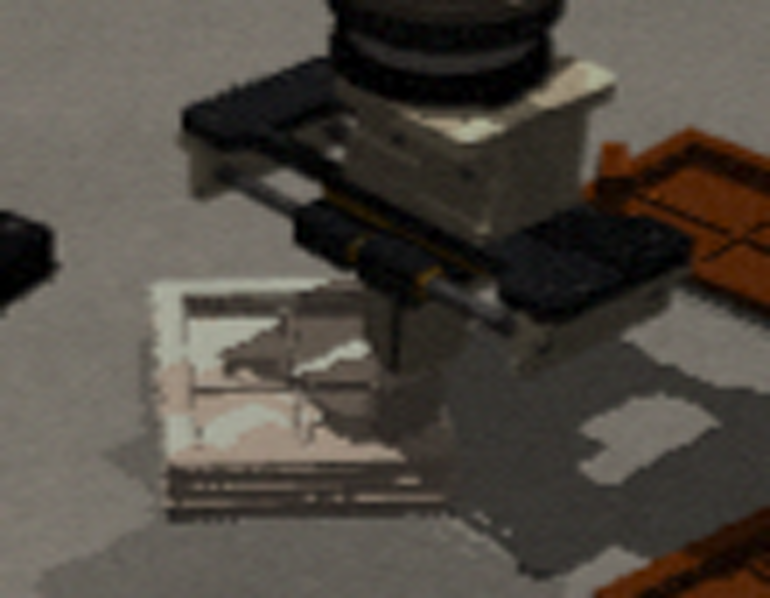

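```bash
python3 - <<'E'
from plan import *
o=get_obs(); T=R.from_euler('xyz',o["tcp_rot"])
pts=[T.apply([0,0,-k])+o["tool_pos"] for k in (0,19,66)]
for n in ["side","wrist","top"]: print(n,proj(cam(n,o),pts).round(1).tolist(), proj(cam(n,o),[[494.2,-181.1,59],[494.2,-181.1,72]]).round(1).tolist())
cv2.imwrite("pics/t3.png",capture("top")[:,:,::-1])
a=cv2.imread('pics/t3.png')[140:240,250:360];cv2.imwrite('pics/t3c.png',cv2.resize(a,None,fx=7,fy=6,interpolation=2))
E
```

```text
side [[287.1, 183.3], [287.4, 178.0], [288.4, 164.2]] [[287.3, 178.2], [287.6, 174.4]]
wrist [[253.3, 213.5], [253.3, 223.3], [253.1, 258.8]] [[253.7, 222.7], [253.8, 230.6]]
top [[297.4, 208.2], [298.1, 207.5], [299.8, 205.7]] [[298.1, 207.4], [298.5, 206.9]]
```

View pics/t3c.png

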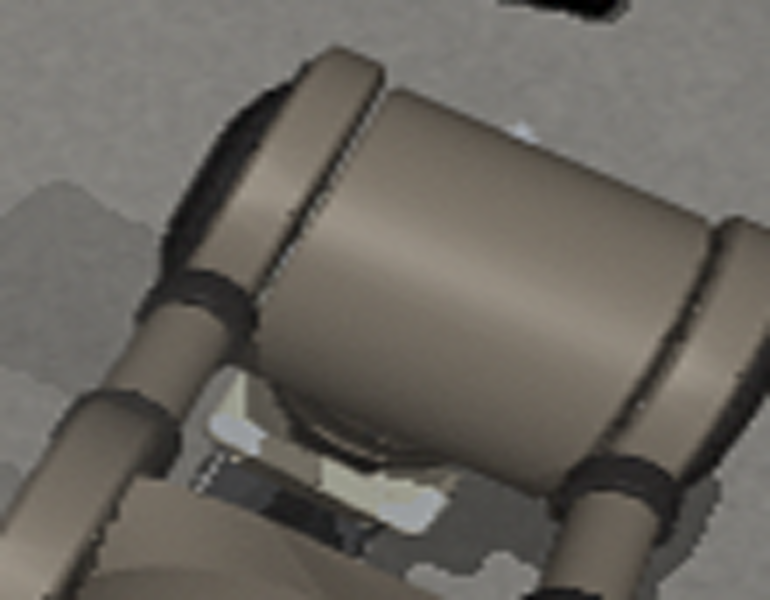

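```bash
python3 -c "
import cv2
a=cv2.imread('pics/w3.png')[170:310,190:330];b=cv2.imread('pics/w2.png')[170:310,190:330]
o=cv2.hconcat([cv2.resize(x,None,fx=2.8,fy=4,interpolation=2) for x in (b,a)]);cv2.imwrite('pics/wc.png',o)"
```

```text
(no output)
```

View pics/wc.png

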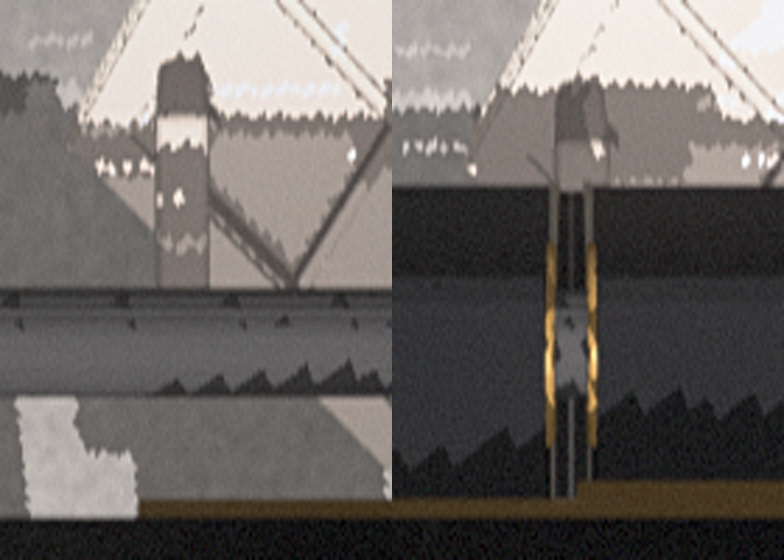

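```bash
python3 - <<'E'
from plan import *
c=np.array([545.4,-212.1]); Rz=R.from_euler('z',np.deg2rad(-69.4)).as_matrix()
W=lambda p: Rz@np.array(p,float)+[c[0],c[1],34]
d=np.array([140,110,0])/np.hypot(140,110); n=np.array([-d[1],d[0],0]); g=np.array([-47,-37,0.])
o2=dict(tool_pos=np.array([493.88,-184.19,45.47]),tcp_rot=np.array([-3.142,0,1.02]))
for nm,o in (("w2",o2),("w3",get_obs())):
    im=cv2.imread(f"pics/{nm}.png");C=cam("wrist",o); s=4
    im=cv2.resize(im[130:310,170:340],None,fx=s,fy=3,interpolation=2)
    def dr(P,col): cv2.polylines(im,[((proj(C,P)-[170,130]+.5)*[s,3]).astype(np.int32)],True,col,1)
    dr([W([i*70,j*55,3]) for i,j in [(-1,-1),(1,-1),(1,1),(-1,1)]],(0,0,255))
    for z,cl in ((3,(0,255,0)),(38,(255,0,0))): dr([W(g+d*i*6+n*j*16+[0,0,z]) for i,j in [(-1,-1),(1,-1),(1,1),(-1,1)]],cl)
    cv2.imwrite(f"pics/{nm}o.png",im)
E
```

```text
(no output)
```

View pics/w2o.png

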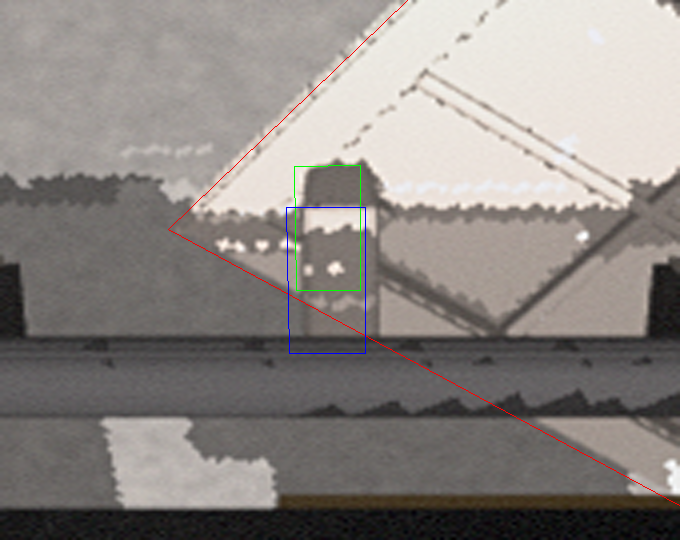

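View pics/w3o.png

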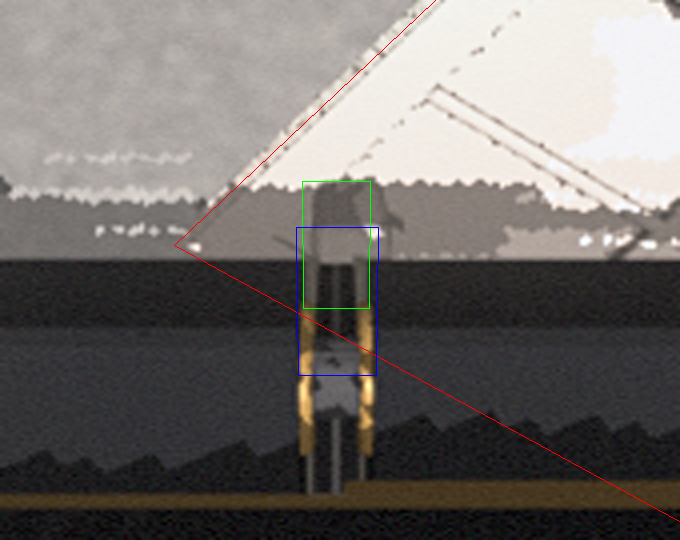

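```bash
python3 -c "
import cv2,numpy as np
a=cv2.imread('pics/s3.png')[140:200,255:320]
a=(255*(a/255.)**0.5).astype('uint8')
cv2.imwrite('pics/s3d.png',cv2.resize(a,None,fx=10,fy=10,interpolation=2))"
```

```text
(no output)
```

View pics/s3d.png

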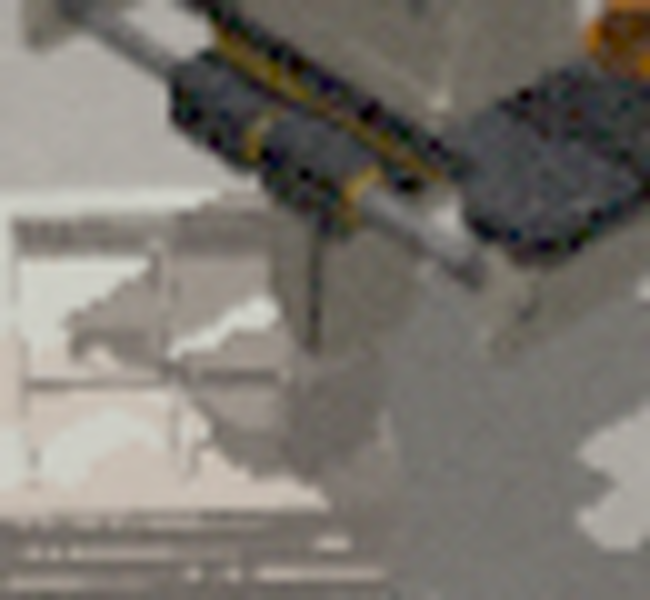

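```bash
python3 - <<'E'
from h import *
c=get_calibration("wrist");M=np.linalg.inv(c["mount"]);K=c["mtx"]
for k in (0,10,19,26,30,66):
    P=np.array([[x,y,-k,1] for x in (9.5,-9.5) for y in (-65,-46,46,65)]).T
    q=K@(M@P)[:3]; print(k,(q[:2]/q[2]).T.round(0).tolist())
a=cv2.imread('pics/wrist0.png')[180:310,90:420]; a=(255*(a/255.)**0.5).astype('uint8')
cv2.imwrite('pics/w0c.png',cv2.resize(a,None,fx=2.4,fy=4,interpolation=2))
E
```

```text
0 [[160.0, 201.0], [188.0, 201.0], [319.0, 201.0], [346.0, 201.0], [162.0, 226.0], [189.0, 226.0], [318.0, 226.0], [344.0, 226.0]]
10 [[156.0, 205.0], [184.0, 205.0], [322.0, 205.0], [351.0, 205.0], [158.0, 231.0], [186.0, 231.0], [321.0, 232.0], [349.0, 232.0]]
19 [[151.0, 209.0], [181.0, 209.0], [326.0, 209.0], [356.0, 209.0], [154.0, 237.0], [183.0, 237.0], [324.0, 237.0], [353.0, 237.0]]
26 [[147.0, 213.0], [178.0, 213.0], [328.0, 213.0], [359.0, 213.0], [150.0, 241.0], [180.0, 242.0], [326.0, 242.0], [357.0, 242.0]]
30 [[145.0, 215.0], [176.0, 215.0], [330.0, 215.0], [362.0, 215.0], [148.0, 244.0], [178.0, 244.0], [328.0, 244.0], [359.0, 244.0]]
66 [[117.0, 241.0], [157.0, 241.0], [349.0, 241.0], [389.0, 241.0], [122.0, 276.0], [160.0, 276.0], [346.0, 276.0], [385.0, 276.0]]
```

View pics/w0c.png

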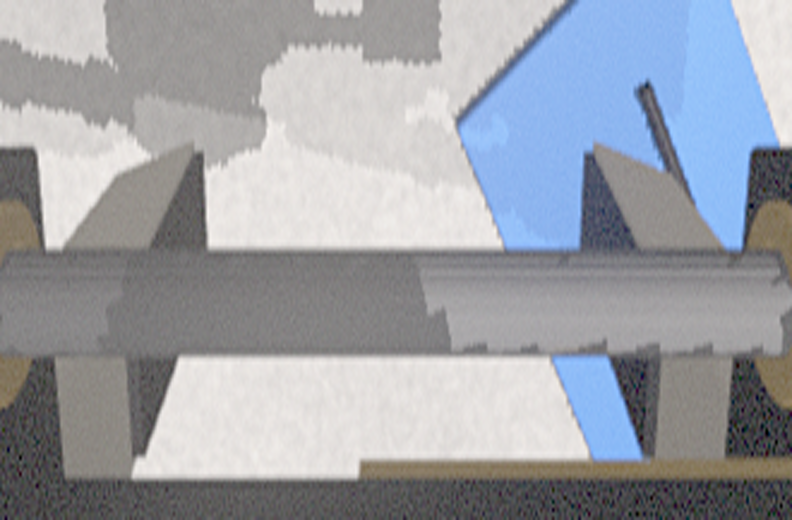

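The rendered fingertips show why. In the open wrist view they sit at about (173,216), and in the side view at (287,175). Both put them about 30 mm short of the stated TCP, so the fingers closed just above the tab. The camera and flange heights agree with the images. I'll confirm the offset numerically.

```bash
python3 - <<'E'
from h import *
o=get_obs(); T=R.from_euler('xyz',o["tcp_rot"]);C=cam("side")
for k in (24,28,32,66): print(k,proj(C,[T.apply([x,0,-k])+o["tool_pos"] for x in (9.5,0,-9.5)]).round(1).tolist())
print(ray(cam("top"),[[285,275],[263,278],[232,220],[318,125],[220,108],[187,124]],37).round(0)[:,:2].tolist())
E
```

```text
24 [[285.0, 178.1], [287.5, 176.6], [290.1, 175.1]]
28 [[285.0, 176.9], [287.6, 175.4], [290.2, 173.9]]
32 [[285.1, 175.8], [287.7, 174.3], [290.3, 172.8]]
66 [[285.8, 165.7], [288.4, 164.2], [291.1, 162.7]]
[[322.0, -144.0], [315.0, -87.0], [466.0, -8.0], [722.0, -245.0], [777.0, 24.0], [733.0, 116.0]]
```

Call:
step_arm:
  moves: [0, 0, -0.5, 0, 0, 0, 1, 0, 0, -0.5, 0, 0, 0, 1, 0, 0, 0, 0, 0, 0, -1, 0, 0, 0, 0, 0, 0, -1, 0, 0, 0, 0, 0, 0, -1, 0, 0, 0, 0, 0, 0, -1, 0, 0, 0, 0, 0, 0, -1, 0, 0, 0, 0, 0, 0, -1]

```text
time: 6.65
tool_pos: [494.4, -181.2, 64.0]
tcp_rot: [3.137, 0.0, 1.027]
contact_force: [0.4, 0.2, 0.2]
grip_width: 36.1
```

Call:
step_arm:
  moves: [0, 0, 0, 0, 0, 0, -1, 0, 0, 0, 0, 0, 0, -1, 0, 0, 0, 0, 0, 0, -1, 0, 0, 0, 0, 0, 0, -1, 0, 0, 0, 0, 0, 0, -1, 0, 0, 0, 0, 0, 0, -1]

```text
time: 7.15
tool_pos: [493.8, -180.9, 63.1]
tcp_rot: [3.139, 0.0, 1.027]
contact_force: [0.8, -0.7, -0.6]
grip_width: 75.9
```

```bash
python3 - <<'E'
from plan import *
o=get_obs();print(o["tool_pos"],o["tcp_rot"],o["contact_force"],o["grip_width"])
plan([((494.2,-181.1,30),(180,0,58.8)),((494.2,-181.1,18),(180,0,58.8))],n=32,v=8)
im=capture("side")[:,:,::-1][130:210,240:340]; im=(255*(im/255.)**0.5).astype('uint8')
cv2.imwrite("pics/s4.png",cv2.resize(im,None,fx=7.5,fy=7.5,interpolation=2))
E
```

```text
[ 493.8261456  -180.941874     63.10560811] [3.13911766e+00 1.64449599e-04 1.02674754e+00] [ 0.80544637 -0.6910761  -0.58149837] 75.90832473859592
0, 0, 0.4, 0.04, 0, 0.01, -1, 0, 0.01, 0.4, 0, 0, 0, -1, 0, 0, 0.4, 0, 0, 0, -1, 0, 0.01, 0.4, 0, 0, 0, -1, 0, 0, 0.06, 0, 0, 0, -1, 0, 0, 0.4, 0, 0, 0, -1, 0, 0, 0.2, 0, 0, 0, -1
7 [ 494.2 -181.2   17.9] [-180.     0.    58.8]
```

View pics/s4.png

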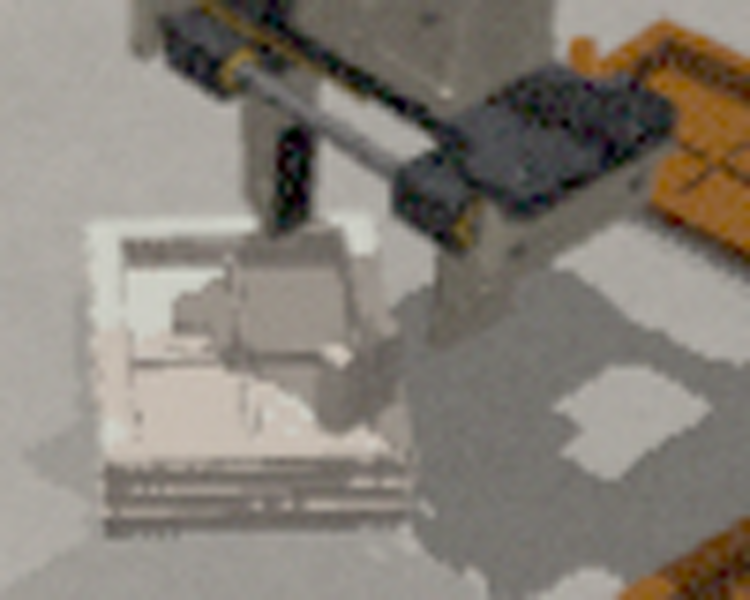

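The fingers are visibly short, and the tab and tray have not moved. Lowering by the measured offset.

Call:
step_arm:
  moves: [0, 0, 0.4, 0.04, 0, 0, -1, 0, 0, 0.4, 0, 0, 0, -1, 0, 0, 0.4, 0, 0, 0, -1, 0, 0, 0.4, 0, 0, 0, -1, 0, 0, 0.3, 0, 0, 0, -1, 0, 0, 0.25, 0, 0, 0, -1]

```text
time: 7.7
tool_pos: [493.9, -181.0, 16.0]
tcp_rot: [3.142, 0.0, 1.027]
contact_force: [-0.5, -0.6, 0.2]
grip_width: 92.0
```

```bash
python3 - <<'E'
from plan import *
o=get_obs();print(o["tool_pos"],o["tcp_rot"],o["contact_force"],o["grip_width"])
plan([((494.2,-181.1,18),(180,0,58.8))],n=32,v=8)
im=capture("side")[:,:,::-1][130:210,240:340]; im=(255*(im/255.)**0.5).astype('uint8')
cv2.imwrite("pics/s5.png",cv2.resize(im,None,fx=7.5,fy=7.5,interpolation=2))
E
```

```text
[ 493.93733516 -181.04753217   16.02208807] [3.14154673e+00 1.31190556e-04 1.02670669e+00] [-0.45164535 -0.6356423   0.15930552] 91.99926226676526
0, 0.01, -0.1, 0, 0, 0.01, -1
1 [ 494.1 -181.2   18. ] [180.    0.   58.8]
```

View pics/s5.png

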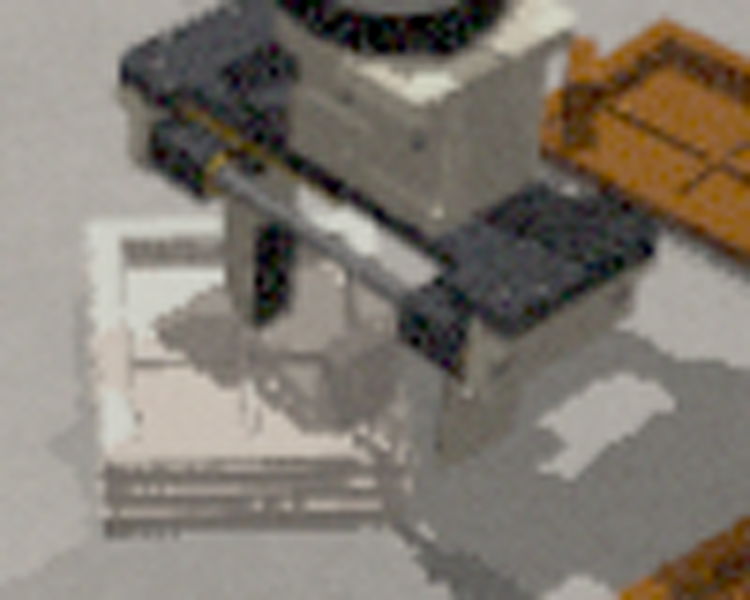

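The tips are now below the tab's top and above the rim, with no contact force. Closing.

Call:
step_arm:
  moves: [0, 0, 0, 0, 0, 0, 1, 0, 0, 0, 0, 0, 0, 1, 0, 0, 0, 0, 0, 0, 1, 0, 0, 0, 0, 0, 0, 1, 0, 0, 0, 0, 0, 0, 1, 0, 0, 0, 0, 0, 0, 1, 0, 0, 0, 0, 0, 0, 1, 0, 0, 0, 0, 0, 0, 1]

```text
time: 8.42
tool_pos: [493.9, -181.0, 15.6]
tcp_rot: [-3.141, 0.0, 1.027]
contact_force: [0.1, 0.7, 0.9]
grip_width: 43.1
```

Call:
step_arm:
  moves: [0, 0, 0, 0, 0, 0, 1, 0, 0, 0, 0, 0, 0, 1, 0, 0, 0, 0, 0, 0, 1]

```text
time: 8.67
tool_pos: [494.0, -181.1, 15.9]
tcp_rot: [3.141, 0.0, 1.027]
contact_force: [-0.5, -0.2, 0.3]
grip_width: 23.2
```

Call:
step_arm:
  moves: [0, 0, 0, 0, 0, 0, 1, 0, 0, 0, 0, 0, 0, 1, 0, 0, 0, 0, 0, 0, 1, 0, 0, 0, 0, 0, 0, 1, 0, 0, 0, 0, 0, 0, 1, 0, 0, 0, 0, 0, 0, 1]

```text
time: 9.17
tool_pos: [495.2, -181.8, 16.0]
tcp_rot: [3.139, -0.0, 1.027]
contact_force: [0.2, -0.7, -1.4]
grip_width: 11.8
```

Gripped: 11.8 mm opening, which matches the 12 mm tab. Now peeling about corner_far, which is 149 mm along tool +y. That needs rotation about tool +x with matching lift.

Call:
step_arm:
  moves: [0, -0.01, -0.1, 0.2, 0, 0, 1, 0, -0.01, -0.1, 0.2, 0, 0, 1, 0, -0.01, -0.1, 0.2, 0, 0, 1]

```text
time: 9.42
tool_pos: [494.4, -181.3, 21.2]
tcp_rot: [-3.1, 0.0, 1.027]
contact_force: [1.6, -0.9, -4.0]
grip_width: 11.7
```

```bash
cat > piv.py <<'E'
from plan import *
o=get_obs();T=R.from_euler('xyz',o["tcp_rot"]);T0=R.from_euler('xyz',[3.139,0,1.027])
print(o["time"],o["tool_pos"].round(1),"F",o["contact_force"].round(1),"M",o["moment"].round(2),o["grip_width"])
p0=np.array([495.2,-181.8,16.0]); piv=p0+np.array([.857,-.515,0])*148.3; piv[2]=34
print("rel rot deg",np.rad2deg((T0.inv()*T).as_rotvec()).round(2),"pivot now", (T.apply(T0.inv().apply(piv-p0))+o["tool_pos"]-piv).round(1))
E
python3 piv.py
```

```text
9.4167 [ 494.4 -181.3   21.2] F [ 1.6 -0.9 -4. ] M [-0.31 -0.29  0.06] 11.727845150579082
rel rot deg [ 2.51 -0.01  0.  ] pivot now [-0.3  0.1 -1.3]
```

Call:
step_arm:
  moves: [0, -0.01, -0.11, 0.2, 0, 0, 1, 0, -0.01, -0.11, 0.2, 0, 0, 1, 0, -0.01, -0.11, 0.2, 0, 0, 1, 0, -0.01, -0.11, 0.2, 0, 0, 1]

```text
time: 9.75
tool_pos: [493.6, -181.2, 29.2]
tcp_rot: [-3.039, 0.001, 1.027]
contact_force: [-0.6, -0.4, 0.2]
grip_width: 12.1
```

```bash
python3 piv.py; python3 - <<'E'
from h import *
im=capture("side")[:,:,::-1][130:210,240:340]; im=(255*(im/255.)**0.5).astype('uint8')
cv2.imwrite("pics/s6.png",cv2.resize(im,None,fx=7.5,fy=7.5,interpolation=2))
E
```

```text
9.75 [ 493.6 -181.2   29.2] F [-0.6 -0.4  0.2] M [-0.2  -0.34  0.15] 12.085776735620335
rel rot deg [ 6.04 -0.03 -0.01] pivot now [-0.6  0.1 -2.5]
```

View pics/s6.png

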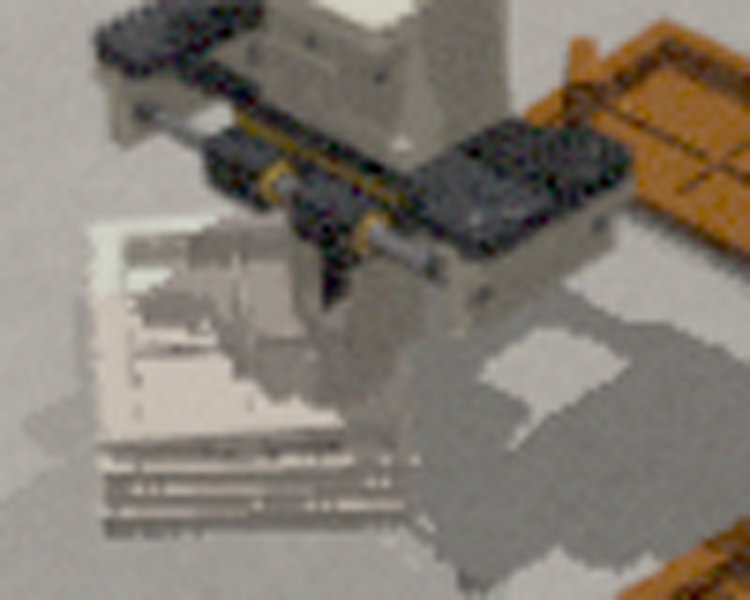

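The tray's near edge is opening at its right end, and the stack still looks flat with low forces. Continuing to about 0.2 rad.

Call:
step_arm:
  moves: [0, -0.01, -0.13, 0.2, 0, 0, 1, 0, -0.01, -0.13, 0.2, 0, 0, 1, 0, -0.01, -0.13, 0.2, 0, 0, 1, 0, -0.01, -0.13, 0.2, 0, 0, 1, 0, -0.01, -0.13, 0.2, 0, 0, 1, 0, -0.01, -0.13, 0.2, 0, 0, 1, 0, -0.01, -0.13, 0.2, 0, 0, 1]

```text
time: 10.38
tool_pos: [492.5, -179.9, 48.0]
tcp_rot: [-2.93, -0.0, 1.027]
contact_force: [0.5, -0.7, -0.1]
grip_width: 11.7
```

```bash
python3 piv.py; python3 - <<'E'
from h import *
im=capture("side")[:,:,::-1][130:210,240:340]; im=(255*(im/255.)**0.5).astype('uint8')
cv2.imwrite("pics/s7.png",cv2.resize(im,None,fx=7.5,fy=7.5,interpolation=2))
E
```

```text
10.3833 [ 492.5 -179.9   48. ] F [ 0.5 -0.7 -0.1] M [-0.2  -0.   -0.03] 11.67528025228815
rel rot deg [12.27  0.   -0.02] pivot now [-2.3  1.7  0.1]
```

View pics/s7.png

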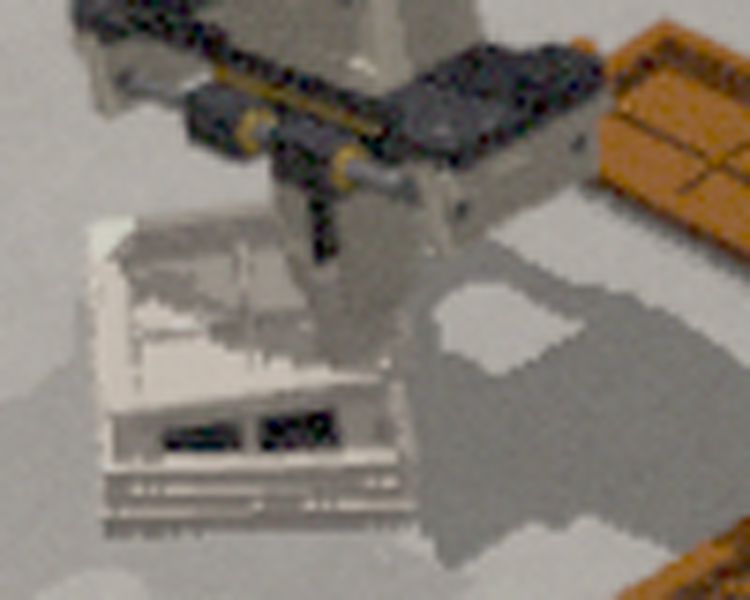

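The tray is peeled by 0.21 rad. The panels below are visible through the gap at (245,430) in the crop, the stack is flat and the force is about zero. Next I'll lift straight up with the tilt held, then level.

```bash
python3 - <<'E'
from plan import *
o=get_obs(); e=np.rad2deg(o["tcp_rot"]); p=o["tool_pos"]
plan([((p[0],p[1],110),e),((p[0],p[1],170),np.rad2deg([3.141,0,1.027]))],n=32,v=9,w=1.6,grip=1)
E
```

```text
0, -0.1, -0.45, 0, 0, 0, 1, 0, -0.1, -0.45, 0, 0, 0, 1, 0, -0.09, -0.45, 0, 0, 0, 1, 0, -0.1, -0.45, 0, 0, 0, 1, 0, -0.09, -0.45, 0, 0, 0, 1, 0, -0.1, -0.45, 0, 0, 0, 1, 0, -0.07, -0.31, 0, 0, 0, 1, 0, -0.1, -0.45, -0.4, 0, 0, 1, 0, -0.08, -0.45, -0.4, 0, 0, 1, 0, -0.07, -0.45, -0.4, 0, 0, 1, 0, -0.06, -0.45, -0.4, 0, 0, 1, 0, -0.04, -0.45, -0.4, 0, 0, 1, 0, -0.03, -0.45, -0.4, 0, 0, 1, 0, -0.01, -0.27, -0.4, 0, 0, 1, 0, 0, 0, -0.23, 0, 0, 1
15 [ 493.2 -180.3  169.9] [180.   -0.   58.9]
```

Call:
step_arm:
  moves: [0, -0.1, -0.45, 0, 0, 0, 1, 0, -0.1, -0.45, 0, 0, 0, 1, 0, -0.1, -0.45, 0, 0, 0, 1, 0, -0.1, -0.45, 0, 0, 0, 1, 0, -0.1, -0.45, 0, 0, 0, 1, 0, -0.1, -0.45, 0, 0, 0, 1, 0, -0.1, -0.45, 0, 0, 0, 1]

```text
time: 11.02
tool_pos: [490.9, -178.9, 118.2]
tcp_rot: [-2.928, 0.0, 1.027]
contact_force: [0.7, -0.1, -1.4]
grip_width: 11.7
```

Call:
step_arm:
  moves: [0, -0.1, -0.45, -0.4, 0, 0, 1, 0, -0.08, -0.45, -0.4, 0, 0, 1, 0, -0.07, -0.45, -0.4, 0, 0, 1, 0, -0.06, -0.45, -0.4, 0, 0, 1, 0, -0.04, -0.45, -0.4, 0, 0, 1, 0, -0.03, -0.45, -0.4, 0, 0, 1, 0, -0.02, -0.3, -0.4, 0, 0, 1, 0, 0, -0.1, -0.2, 0, 0, 1]

```text
time: 11.68
tool_pos: [491.9, -179.6, 191.7]
tcp_rot: [3.13, -0.0, 1.027]
contact_force: [0.0, -0.3, 0.2]
grip_width: 12.0
```

```bash
python3 - <<'E'
from h import *
o=get_obs();print(o["time"],o["tool_pos"],o["tcp_rot"],o["contact_force"],o["grip_width"])
im=capture("side")[:,:,::-1]; cv2.imwrite("pics/s8f.png",im); im=im[90:210,220:360]; im=(255*(im/255.)**0.5).astype('uint8')
cv2.imwrite("pics/s8.png",cv2.resize(im,None,fx=5,fy=5,interpolation=2))
cv2.imwrite("pics/w8.png",capture("wrist")[:,:,::-1]); cv2.imwrite("pics/t8.png",capture("top")[:,:,::-1])
E
```

```text
11.6833 [ 491.92150834 -179.59426721  191.74754651] [ 3.12959320e+00 -3.77524851e-04  1.02699285e+00] [ 0.02265438 -0.34422982  0.17893151] 12.047458198854518
```

View pics/s8.png

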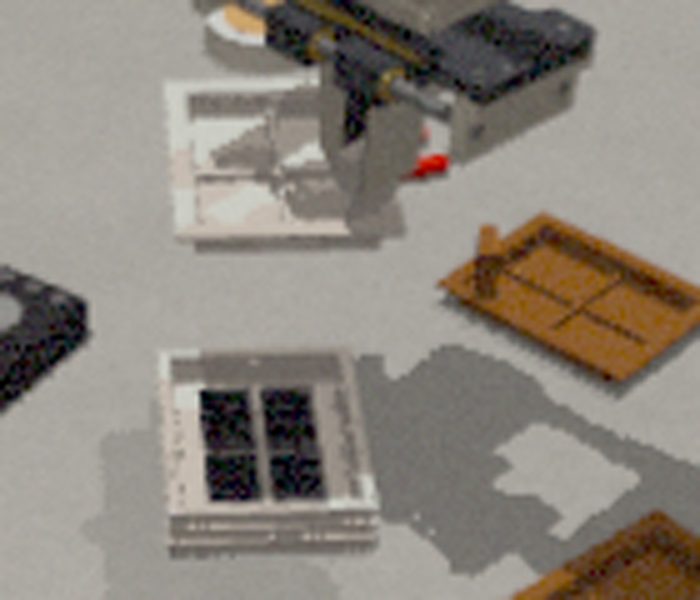

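View pics/w8.png

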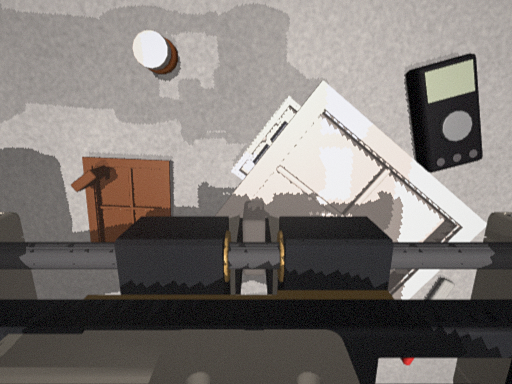

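View pics/t8.png

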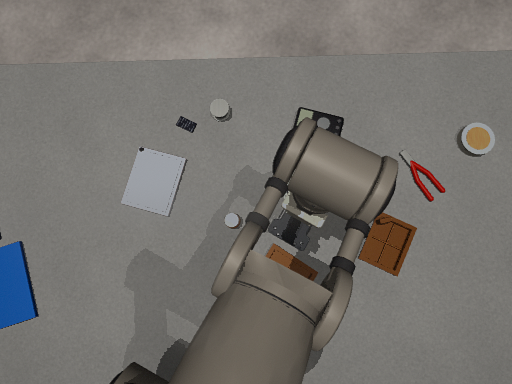

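The tray is off the stack and held. The stack is still flat in its place, with its panels visible. Now I'll check how level the held tray is, from corner positions against a rigid-grip prediction.

```bash
cat > lev.py <<'E'
from plan import *
import sys
# tray in tool frame as gripped: tab_grip at tool (0,0,-43) [reported z16 vs tab z59], tray axes: grip-time
T0=R.from_euler('xyz',[3.139,0,1.027]); p0=np.array([495.2,-181.8,16.0]); yaw=np.deg2rad(-69.4)
Rt0=R.from_euler('z',yaw); grip=np.array([-47,-37,25.])
c0=np.array([495.2,-181.8,59.])-Rt0.apply(grip)
def pred(o):
    T=R.from_euler('xyz',o["tcp_rot"]); rel=T*T0.inv()
    return (lambda q: rel.apply(Rt0.apply(np.atleast_2d(q))+c0-p0)+o["tool_pos"]), rel*Rt0
E
python3 - <<'E'
from lev import *
o=get_obs(); f,_=pred(o)
for z,cl in [(3,'top')]: pass
cor=np.array([[-70,-55,3],[70,-55,3],[70,55,3],[-70,55,3]])
print(f(cor).round(1), f([[0,0,0]]).round(1))
for n,fn,(a,b,x2,y2,s) in (("side","s8f",(245,95,310,150,11)),("wrist","w8",(170,60,512,310,2.2))):
    im=cv2.imread(f"pics/{fn}.png"); im=(255*(im/255.)**0.5).astype('uint8');C=cam(n,o)
    v=cv2.resize(im[b:y2,a:x2],None,fx=s,fy=s,interpolation=2)
    uv=proj(C,f(cor)); print(n,uv.round(1).tolist())
    cv2.polylines(v,[((uv-[a,b]+.5)*s).astype(np.int32)],True,(0,0,255),1)
    cv2.imwrite(f"pics/{fn}o.png",v)
E
```

```text
[[ 466.6 -164.3  211.2]
 [ 515.9 -295.4  211.8]
 [ 618.9 -256.7  212.3]
 [ 569.6 -125.6  211.6]] [[ 542.8 -210.5  208.7]]
side [[300.2, 136.1], [293.5, 105.5], [251.7, 106.4], [254.0, 137.2]]
wrist [[207.5, 224.3], [366.5, 338.2], [486.5, 224.8], [322.7, 80.3]]
```

View pics/s8fo.png

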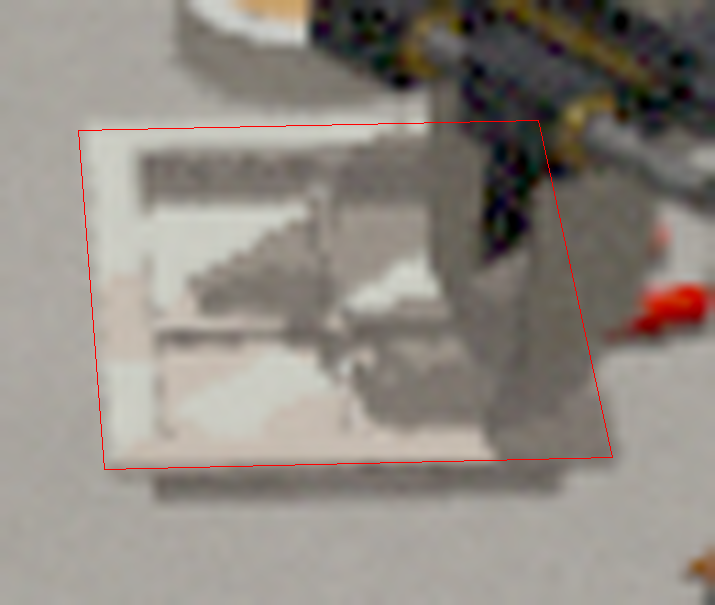

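View pics/w8o.png

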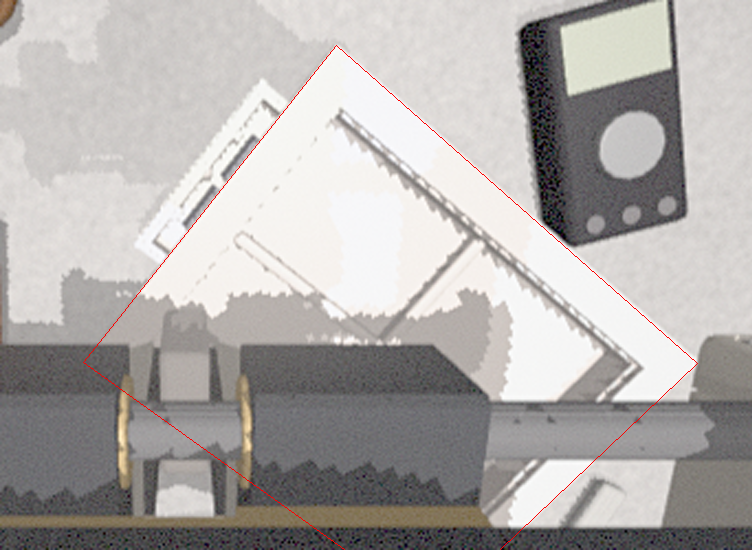

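The rigid prediction matches in both views, so there is no slip and the tilt is about 0.5°. Next is the carry to above the plate.

```bash
python3 - <<'E'
from lev import *
off=c0-p0; t=np.array([580.9,215.0,163])-off; print(off,t)
D=np.rad2deg([3.139,0,1.027])
o=get_obs();mid=(o["tool_pos"]+t)/2; mid=mid+[40,0,0]; mid[2]=195
plan([(mid,D),((t[0],t[1],175),D)],n=64,v=16,grip=1)
E
```

```text
[ 51.1707603  -30.97665719  18.        ] [529.7292397  245.97665719 145.        ]
0.8, -0.22, -0.02, 0.09, 0, 0, 1, 0.8, -0.22, -0.02, 0, 0, 0, 1, 0.8, -0.23, -0.02, 0, 0, 0, 1, 0.8, -0.22, -0.02, 0, 0, 0, 1, 0.8, -0.23, -0.02, 0, 0, 0, 1, 0.8, -0.22, -0.02, 0, 0, 0, 1, 0.8, -0.23, -0.02, 0, 0, 0, 1, 0.8, -0.22, -0.02, 0, 0, 0, 1, 0.8, -0.23, -0.01, 0, 0, 0, 1, 0.8, -0.22, -0.02, 0, 0, 0, 1, 0.8, -0.23, -0.01, 0, 0, 0, 1, 0.8, -0.22, -0.02, 0, 0, 0, 1, 0.8, -0.23, -0.01, 0, 0, 0, 1, 0.23, -0.06, -0.01, 0, 0, 0, 1, 0.8, -0.6, 0.09, 0, 0, 0, 1, 0.8, -0.6, 0.09, 0, 0, 0, 1, 0.8, -0.6, 0.09, 0, 0, 0, 1, 0.8, -0.6, 0.09, 0, 0, 0, 1, 0.8, -0.6, 0.09, 0, 0, 0, 1, 0.8, -0.6, 0.09, 0, 0, 0, 1, 0.8, -0.6, 0.1, 0, 0, 0, 1, 0.8, -0.6, 0.09, 0, 0, 0, 1, 0.8, -0.59, 0.1, 0, 0, 0, 1, 0.8, -0.6, 0.09, 0, 0, 0, 1, 0.56, -0.42, 0.07, 0, 0, 0, 1
25 [529.7 246.  175. ] [179.9  -0.   58.8]
```

Call:
step_arm:
  moves: [0.3, -0.1, 0, 0.09, 0, 0, 1, 0.6, -0.2, 0, 0, 0, 0, 1, 0.8, -0.23, 0, 0, 0, 0, 1, 0.8, -0.22, 0, 0, 0, 0, 1, 0.8, -0.23, 0, 0, 0, 0, 1, 0.8, -0.22, 0, 0, 0, 0, 1, 0.8, -0.23, 0, 0, 0, 0, 1, 0.8, -0.23, 0, 0, 0, 0, 1]

```text
time: 12.5
tool_pos: [523.0, -56.9, 185.1]
tcp_rot: [-3.13, 0.001, 1.021]
contact_force: [0.2, 0.1, -1.2]
grip_width: 11.8
```

Call:
step_arm:
  moves: [0.8, -0.23, 0, 0, 0, 0, 1, 0.8, -0.22, 0, 0, 0, 0, 1, 0.8, -0.23, 0, 0, 0, 0, 1, 0.8, -0.23, 0, 0, 0, 0, 1, 0.8, -0.4, 0, 0, 0, 0, 1, 0.8, -0.5, 0.05, 0, 0, 0, 1, 0.8, -0.6, 0.1, 0, 0, 0, 1, 0.8, -0.6, 0.1, 0, 0, 0, 1]

```text
time: 13.17
tool_pos: [538.1, 99.7, 174.5]
tcp_rot: [-3.115, 0.005, 1.024]
contact_force: [-0.9, -0.5, -0.8]
grip_width: 11.9
```

```bash
python3 - <<'E'
from lev import *
D=np.rad2deg([3.139,0,1.027]); o=get_obs(); print(o["tool_pos"],o["tcp_rot"],o["contact_force"],o["grip_width"])
plan([((529.7,246,165),D)],n=64,v=15,grip=1)
E
```

```text
[538.10297673  99.67076454 174.52035435] [-3.11548905  0.00528589  1.02356128] [-0.86122494 -0.48124323 -0.83329959] 11.90735253283445
0.75, -0.52, 0.07, -0.41, 0.08, -0.05, 1, 0.75, -0.51, 0.06, 0, 0, 0, 1, 0.75, -0.51, 0.06, 0, 0, 0, 1, 0.75, -0.52, 0.06, 0, 0, 0, 1, 0.75, -0.51, 0.06, 0, 0, 0, 1, 0.75, -0.52, 0.06, 0, 0, 0, 1, 0.75, -0.51, 0.05, 0, 0, 0, 1, 0.75, -0.52, 0.06, 0, 0, 0, 1, 0.04, -0.03, 0, 0, 0, 0, 1
9 [529.6 246.  165. ] [179.9  -0.   58.8]
```

Call:
step_arm:
  moves: [0.75, -0.5, 0, -0.2, 0.03, -0.03, 1, 0.75, -0.5, 0, -0.15, 0.03, 0, 1, 0.75, -0.5, 0, -0.1, 0, 0, 1, 0.75, -0.5, 0, -0.05, 0, 0, 1, 0.75, -0.5, 0, -0.05, 0, 0, 1, 0.75, -0.5, 0, -0.05, 0, 0, 1, 0.5, -0.35, 0, 0, 0, 0, 1, 0.3, -0.2, 0, 0, 0, 0, 1]

```text
time: 13.83
tool_pos: [525.7, 244.7, 166.9]
tcp_rot: [3.139, 0.009, 1.032]
contact_force: [0.1, 0.7, -1.6]
grip_width: 11.6
```

```bash
python3 - <<'E'
from lev import *
D=np.rad2deg([3.139,0,1.027]); o=get_obs(); print(o["tool_pos"],o["tcp_rot"],o["contact_force"],o["grip_width"])
plan([((529.7,246,146),D)],n=64,v=7,w=0.8,grip=1)
E
```

```text
[525.7440936  244.66076194 166.86084424] [3.13874103 0.00914242 1.03157256] [ 0.06544435  0.66924836 -1.64231707] 11.566289892031936
0.06, 0.04, 0.35, 0, 0.13, 0.07, 1, 0.05, 0.05, 0.35, 0, 0, 0, 1, 0.05, 0.04, 0.34, 0, 0, 0, 1
3 [529.6 246.  146.1] [179.8   0.   58.8]
```

Call:
step_arm:
  moves: [0.05, 0.04, 0.25, 0, 0.07, 0.04, 1, 0.05, 0.04, 0.25, 0, 0.06, 0.03, 1, 0.05, 0.04, 0.25, 0, 0, 0, 1, 0, 0, 0.15, 0, 0, 0, 1, 0, 0, 0, 0, 0, 0, 1, 0, 0, 0, 0, 0, 0, 1]

```text
time: 14.33
tool_pos: [528.9, 245.3, 144.7]
tcp_rot: [3.142, 0.003, 1.026]
contact_force: [0.3, -0.3, -0.9]
grip_width: 11.8
```

```bash
cat > fin.py <<'E'
from lev import *
import sys; k=sys.argv[1]
D=np.rad2deg([3.139,0,1.027]); o=get_obs(); print(o["tool_pos"],o["tcp_rot"],o["contact_force"],o["grip_width"],np.abs(o["dq"]).max())
plan([((529.7,246,145),D)],n=64,v=7,w=0.8,grip=1)
f,Rt=pred(o); cor=np.array([[-70,-55,3],[70,-55,3],[70,55,3],[-70,55,3]]); print(f(cor).round(1).tolist(),f([[0,0,0]]).round(1))
for n in ("side","wrist","top"):
    im=capture(n)[:,:,::-1].copy(); cv2.imwrite(f"pics/f_{n}{k}.png",im); C=cam(n,o)
    cv2.polylines(im,[(proj(C,f(cor))*16+8).astype(np.int32)],True,(0,0,255),1,shift=4)
    cv2.imwrite(f"pics/fo_{n}{k}.png",im)
    if n=="side": cv2.imwrite(f"pics/fc{k}.png",cv2.resize(im[150:370,130:330],None,fx=3,fy=2.7,interpolation=2))
E
python3 fin.py a
```

```text
[528.90022896 245.30695273 144.71405261] [3.14154925e+00 2.92897444e-03 1.02595431e+00] [ 0.27632222 -0.30418736 -0.85618933] 11.758677981623288 0.014305934183899608
0.05, 0.02, -0.01, -0.04, 0.04, -0.01, 1
1 [529.8 246.  144.9] [179.8   0.   58.8]
[[504.1, 260.6, 165.8], [553.2, 129.5, 165.8], [656.2, 168.0, 165.3], [607.1, 299.1, 165.4]] [[580.1 214.3 162.6]]
```

View pics/fca.png

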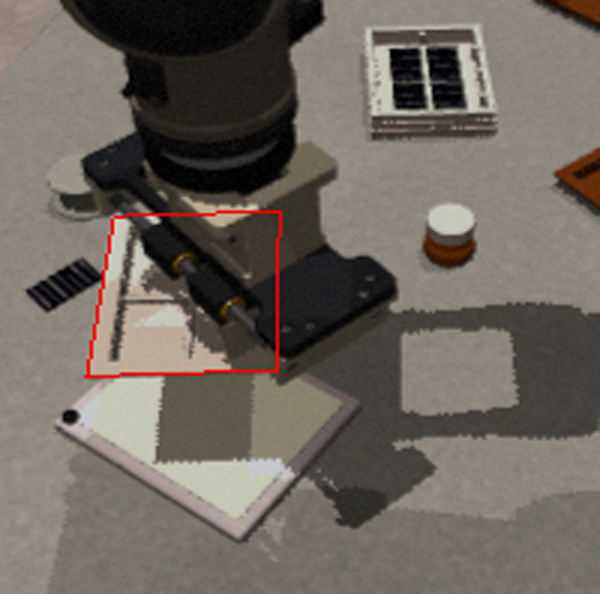

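View pics/fo_wrista.png

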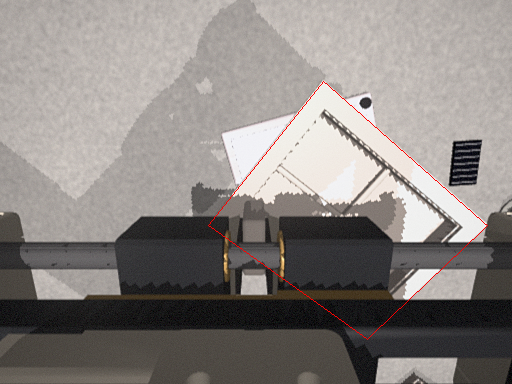

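View pics/fo_topa.png

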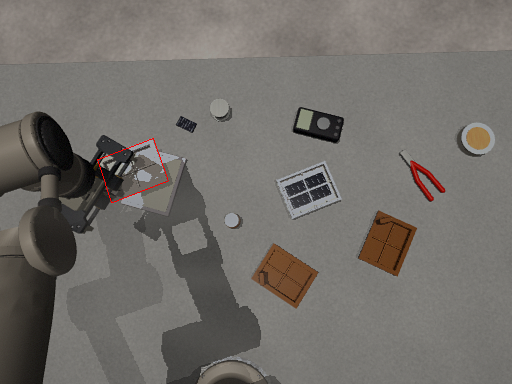

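The tray is level over the plate, and the stack and bystanders look undisturbed. I'll settle, then do a final stillness and stack check.

Call:
step_arm:
  moves: [0.03, 0.02, -0.01, -0.02, 0.03, 0, 1, 0, 0, 0, 0, 0, 0, 1, 0, 0, 0, 0, 0, 0, 1, 0, 0, 0, 0, 0, 0, 1, 0, 0, 0, 0, 0, 0, 1, 0, 0, 0, 0, 0, 0, 1]

```text
time: 14.98
tool_pos: [530.4, 245.9, 146.8]
tcp_rot: [3.138, -0.002, 1.026]
contact_force: [0.8, -0.2, -1.0]
grip_width: 11.8
```

```bash
python3 fin.py b; python3 - <<'E'
from h import *
im=cv2.imread("pics/f_topb.png"); a,b,c,d=260,150,350,230
g=im[b:d,a:c].min(2); t,m=cv2.threshold(g,0,255,cv2.THRESH_OTSU); m=cv2.morphologyEx(m,cv2.MORPH_CLOSE,np.ones((3,3)))
cs=max(cv2.findContours(m,0,1)[0],key=cv2.contourArea)[:,0]+[a,b]
print(cv2.minAreaRect(ray(cam("top"),cs,34)[:,:2].astype(np.float32)))
i0=cv2.imread("pics/top0.png").astype(int)
for nm,(x,y) in dict(spool=(220,108),jar=(232,220),meter=(318,125),panel=(187,124)).items():
    print(nm,np.abs(im[y-18:y+18,x-25:x+25].astype(int)-i0[y-18:y+18,x-25:x+25]).mean())
E
```

```text
[530.42473477 245.88113475 146.81658689] [ 3.13777804e+00 -1.98742382e-03  1.02586802e+00] [ 0.79463589 -0.21788202 -0.97968631] 11.832830100463346 0.0018749322791489285
-0.01, -0.03, 0.09, 0.02, -0.03, -0.02, 1
1 [529.8 246.  145. ] [179.9   0.   58.9]
[[505.5, 261.1, 167.8], [554.6, 130.0, 167.7], [657.6, 168.6, 168.0], [608.5, 299.7, 168.0]] [[581.5 214.8 164.9]]
((546.5111694335938, -203.76861572265625), (241.2737274169922, 214.35581970214844), 89.09467315673828)
spool 10.7
jar 10.933333333333334
meter 7.498518518518519
panel 10.155740740740741
```

```bash
python3 - <<'E'
from h import *
a,b,c,d=260,150,350,230
for f,z in (("top0",37),("f_topb",34)):
    g=cv2.imread(f"pics/{f}.png")[b:d,a:c].min(2); m=(g>126).astype(np.uint8)*255
    m=cv2.morphologyEx(m,cv2.MORPH_CLOSE,np.ones((3,3)))
    cs=max(cv2.findContours(m,0,1)[0],key=cv2.contourArea)[:,0]+[a,b]
    print(cv2.minAreaRect(ray(cam("top"),cs,z)[:,:2].astype(np.float32)))
# bystanders: sub-pixel shift between start and now
i0=cv2.imread("pics/top0.png",0).astype(np.float32); i1=cv2.imread("pics/f_topb.png",0).astype(np.float32)
for nm,(x,y) in dict(spool=(220,108),jar=(232,220),meter=(318,125),panel=(187,124)).items():
    t=i0[y-14:y+14,x-20:x+20]; r=cv2.matchTemplate(i1[y-24:y+24,x-30:x+30],t,cv2.TM_CCOEFF_NORMED); print(nm,cv2.minMaxLoc(r)[1],np.subtract(cv2.minMaxLoc(r)[3],10))
E
```

```text
((545.8488159179688, -212.26251220703125), (113.95226287841797, 143.030517578125), 20.482839584350586)
((544.5322265625, -209.18789672851562), (116.64393615722656, 152.49481201171875), 21.746295928955078)
spool 0.9985319972038269 [0 0]
jar 0.9903802275657654 [0 0]
meter 0.9990209341049194 [0 0]
panel 0.9990821480751038 [0 0]
```

```bash
python3 - <<'E'
from h import *
Rz=R.from_euler('z',np.deg2rad(-69.4)).as_matrix()
P=[Rz@np.array([i*71,j*57,34.])+[545.4,-212.1,0] for i,j in [(-1,-1),(1,-1),(1,1),(-1,1)]]
o=[]
for n,(a,b) in (("top",(265,152)),("side",(235,145))):
    v=cv2.resize(cv2.imread(f"pics/f_{n}b.png")[b:b+75,a:a+85],None,fx=4.6,fy=4.6,interpolation=2)
    cv2.polylines(v,[((proj(cam(n),P)-[a,b]+.5)*4.6).astype(np.int32)],True,(0,0,255),1); o.append(v)
cv2.imwrite("pics/stk.png",cv2.hconcat(o))
E
```

```text
(no output)
```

View pics/stk.png

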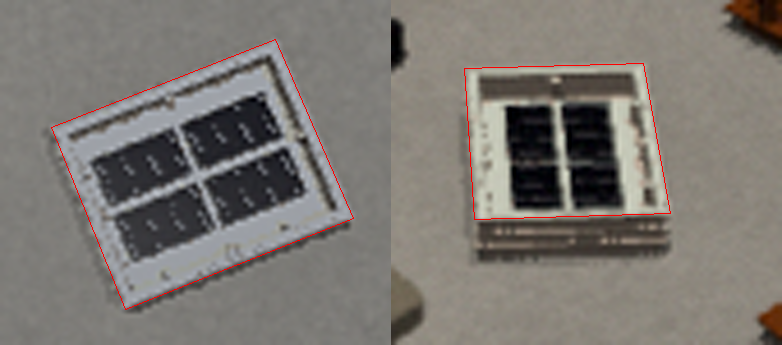

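The stack's outline matches its starting pose in both views, and the bystanders show zero shift. The tray centre is at about (581.5, 214.8, 165) and still, so I'm handing in.

```bash
python3 -c "
from plant import *
print(close_job()); o=get_obs(); print(o['time'],o['tool_pos'],o['grip_width'])"
```

```text
the job is handed in; nothing more can be done
None
the job is handed in; nothing more can be done
```

I peeled the empty top tray off by its tab, lifted it clear, and handed in at about 15.5 s with the tray held over the light plate. I turned it up about the far corner by 0.21 rad, raised it with that tilt, then levelled it and carried it across.

**Last checks**
- **Tray position:** its centre is at about (581.5, 214.8, 165) mm, and the plate centre measured (580.9, 215.0), top at 13 mm. That puts it about 15.2 cm above the plate and within 1 mm of centre. The position comes from the arm's pose and the grasp; outlines drawn from these matched the pictures just before that small last move.
- **Level and still:** the tilt is under about 0.3° by the arm's pose, the joints are nearly motionless, and the grip is 11.8 mm on the 12 mm tab with no slip seen.
- **Stack and bystanders:** the stack's outline still fits its starting pose in both fixed cameras. The spool, jar, meter and spare panel show no shift.

**What failed or disagreed**
- **First grasp:** it closed on air just above the tab. In two cameras the fingertips sit about 30 mm short of the stated tool point, so I went that much lower and gripped the tab.
- **Stack measurement:** two automatic fits of the stack's outline after the lift came out wrong, because of the exposed dark panels and the lit side. I used the drawn outline instead.
- **Pivot during the peel:** it read up to 2.5 mm low partway through, meaning slight downward pressure at the far corner. The readings I took then stayed under about 5 N.

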